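# Slide the tray under the spring flap of the dressing station

## Task

Slide the small baking tray along its lane until it is fully home against the end stop, without lifting it: while it goes under the spring-closed flap, press the flap's lever plate down with one fingertip to keep the flap up and push the tray with the other fingertip, so that the flap never rubs on the tray on its way in. When the tray is home let go of the lever, so that the flap springs down inside the tray behind its front wall, and leave the other things on the table where they are.

Things in the scene. Friction and masses are not known exactly. Their poses are not given: they have to be found in the camera images.
- station: Fixed aluminium dressing station on the table: straight lane between two rails, steel spring flap, end stop. Origin: on the table top, lane centre line, below the flap's hinge. x: the way the tray goes in; y: to the left of it (lever side); z up. Deck top 6 mm above the table, x -230 to +120 mm. Rails 86 mm apart inside, 6 mm thick, tops 16 mm above the table. All x and y below are in this frame.
- stop (a point): Lane side of the grey end stop, mid width, 16 mm above the table, at station x = +90 mm; the stop is 22 mm high. A tray that is home rests its front face here.
- hinge (a point): Middle of the flap's hinge shaft, over the lane centre at station x = 0, 42 mm above the table. Shaft 8 mm thick, along y, between posts at y = -53 and +53 mm, 52 mm high. Nothing but shaft and flap stands over the lane.
- flap (a joint): Flap angle (rad): 0 shut, grows as it opens, stop at 0.52. Flap and lever plate are one rigid seesaw on the shaft: lever on the near side (-x), left of the lane; flap on the far side. Pressing the lever down lifts the flap; from 0.35 the tray passes freely below, at 0.45 the lever is level. The spring shuts it: about 2.5 N pressed 150 mm from the hinge, 8 N at 50 mm.
- flap_tip (a point): Underside of the flap's free edge on the lane centre line; moves with it. The flap is 44 mm wide, centred on the lane. Shut, it slopes from the shaft down to this edge at x = +58 mm, some 4 mm above the deck, and a tray sliding in touches it when the tray's front face comes to about x = +25 mm.
- lever_mid (a point): Point on the lever plate's top face, on its mid line (y = +74 mm), 100 mm from the hinge; moves with it. Plate 40 mm wide (y +54 to +94 mm). At joint 0.45 its top is level, 14 mm above the table, from x = -200 to -28 mm: a fingertip can slide along it at that height. Shut, it rises towards the robot: top 30 mm above the table at x = -38 mm, 104 mm at x = -192 mm.
- tray: Loose small open steel tray, 130 mm (x) by 80 mm (y), 20 mm high, walls and floor 3 mm, about 0.3 kg, lying on the deck between the rails with 3 mm play each side. Origin: centre of its underside; its x axis points along the lane, front face 65 mm ahead, rear face 65 mm behind. When home its origin is at station x = +25 mm, its rear face at x = -40 mm.
- tray_front (a point): Middle of the tray's front face, 10 mm above its underside.
- ring_a: Bystander: ring-shaped sesame bread, 100 mm across, 28 mm high, right of the lane. Origin: centre of its underside.
- ring_b: Bystander: second sesame bread ring, same size, right of the lane beside the flap.
- jar: Bystander: sesame jar, 68 mm across, 95 mm high, left of the end stop. Origin under its centre.
- oil: Bystander: amber oil bottle, 62 mm across, 210 mm high, far right. Origin under its centre.
- brush: Bystander: brush lying left of the lever plate.
- bowl: Bystander: steel bowl, 140 mm across, 60 mm high, farther left. Origin under its centre.
- scraper: Bystander: dough scraper lying right of the near end of the lane, 110 mm wide, 22 mm high.
Things that resemble listed ones, but are neither listed nor needed, are in the scene too. What is shaped like the tray but green or yellow is not meant.

How it is judged (in metres and radians):
On the way:
1. a fingertip holds the lever down while a finger pushes the tray and its front passes beyond the flap's tip (value of joint flap above 0.3 rad and contact force between the fingers and flap above 0.5 N and contact force between the fingers and tray above 0.1 N and x of tray_front in the frame of station above 0.063 m).
At the end, for the whole second after the job is handed in: The tray lies flat in its lane at rest, its front face within 8 mm of the end stop, and the flap has come down inside it (flap angle under 0.1 rad); nothing is being touched (x of tray_front in the frame of station between 0.082 and 0.094 m and angle between the x axis of tray and the x axis of station, either way round below 0.1 rad and angle between tray's own z axis and vertical below 0.05 rad and height (world z) of tray below 0.01 m and value of joint flap below 0.1 rad and linear speed of tray below 0.01 m/s and velocity of joint flap below 0.05 rad/s).
It fails at once if the flap rubs on the tray (over 1 N) while its front face is still more than 12 mm from the end stop (contact force between tray and flap above 1 N and x of tray_front in the frame of station below 0.078 m).
It fails at once if the tray is lifted off its deck or tipped (height (world z) of tray above 0.018 m or angle between tray's own z axis and vertical above 0.15 rad).
It fails at once if a bystander is moved more than 30 mm (distance of any of ring_a, ring_b, jar, oil, brush, bowl, scraper from where it was at the start of the episode above 0.03 m).
It fails at once if the jar or the bottle is tipped (angle between any of jar, oil's own z axis and vertical above 0.4 rad).
It also fails if it takes over 38 s, if anything falls off the work surface, if the arm or the gripper's body presses on something with over 40 N, if the wrist force passes 120 N, or if a joint passes its speed limit or range.

## Robot

A 6-joint arm with a two-finger parallel gripper is mounted at the origin on the work surface. World frame = base frame: x ahead of the robot, y to its left, z up, the work surface at z = 0. Lengths are in mm, angles in rad, forces in N, time in s.
With the tool pointing down it reaches from about 325 to 875 mm from the base axis. Payload 4.4 kg.
Tool frame: the origin (TCP) lies midway between the tips of the shut fingers; the grasp point (between the pads) lies 19 mm behind it (manip.tcp_to_grasp is the z of the grasp point in the tool frame, in mm); z points along the fingers, y is the line along which they close (so a half turn about z gives the same grasp; the last joint's range is limited). The gripper opens to 85 mm and grips with 20 to 120 N. Pads are 22 mm wide; open, the fingers measure 114 mm over their backs; the gripper's body (76 mm by 85 mm) begins 54 mm behind the grasp point. The pads swing forward as they close: fully open they stand 13 mm farther back than shut.
Start: joints at [1.044, 0.207, 1.542, -0, 1.393, -0.15], TCP at [211.579, 534.66, 231.282] pointing down, gripper open.
Joint ranges: [-2.73, 2.73], [-0.86, 2.22], [0.23, 2.46], [-1.11, 4.25], [0.08, 2.63], [-2.82, 2.82]. Speed limits (rad/s): [2.79, 2.79, 3.14, 3.14, 3.14, 3.14].

## Interface

Orientations are given as a unit quaternion [w, x, y, z].
In Python, from cell import manip, cams gives the robot as it stands. Calls block until the motion is done:
- manip.movep(position, orientation): joint-space move of the TCP to a pose.
- manip.move_straight(position, speed=150, rotation=None, contact_N=None): straight line of the TCP; rotation=None keeps the orientation; speed is the mean speed in mm/s. With contact_N (N) it stops when the force on the tool has changed by that much, and returns True; else False.
- manip.set_joints(angles): joint-space move.
- manip.set_gripper(opening): finger opening in mm; the grip force is fixed at half the most; returns when the fingers have stopped.
- manip.hold(seconds).
- manip.ik(position, orientation): joint angles nearest the present ones, or None.
- manip.get_obs(): the state.
- cams.capture(name): name is "side" or "top" or "wrist"; returns a dict with "pixels" (384x512x3 uint8, blue, green, red), "depth" (384x512 float32, mm along the optical axis (not along the pixel's ray), 0 where there is no reading), "intrinsics" (3x3 intrinsics, pixels), "extrinsics" (4x4, takes a point from world to camera coordinates); the wrist camera has in their place "hand_eye" (4x4, takes a point from camera to tool coordinates, whose origin is the TCP and whose axes are the flange's). Camera axes: x right, y down, z forward; pixel columns grow to the right and rows downward; lengths in mm; the calibration is good to about 2 mm. A picture is of the moment at which its call begins: read the wrist's pose just before it.
A pose or a line that the arm cannot do raises manip.Unreachable and nothing moves.
- manip.sign_off(): hands the job in; it is judged then, once.
The state is a dict: "t": time; "joint_positions": joint angles; "qd": joint speeds; "joint_torque": joint torques, N m; "tcp_pos": TCP position; "eef_rot": TCP orientation; "contact_force": force on the tool from outside, world axes, zero at the start; "ft_torque": the same for the moment, N m; "finger_gap": finger opening in mm; "finger_force": force on a finger pad.
Only numpy, scipy, OpenCV 4.12 (cv2) and the standard library are available. Lean on these libraries where they do the work, as an engineer would, in place of code of your own. Each camera call takes 0.05 s, during which the arm holds its last target. There are 200 camera calls.

## Working session

There is one attempt and no reset: what is moved stays moved. The work goes in short steps, each a Python script; the robot and the scene stay as the last script left them, time stands still between calls to the robot, and variables do not carry over. Pictures are saved under pics/ and viewed, at most 10 in all, crops included, and the job is handed in when it is done.

```bash
ls; mkdir -p pics; python3 - <<'E'
from cell import manip, cams
import cv2, numpy as np, pickle
d={}
for n in ("top","side"):
    c=cams.capture(n); d[n]=c; cv2.imwrite(f"pics/{n}0.png",cv2.resize(c["pixels"],(800,600)))
pickle.dump(d,open("c0.pkl","wb"))
o=manip.get_obs(); print(o["t"],o["tcp_pos"],o["eef_rot"],o["finger_gap"],manip.tcp_to_grasp)
E
```

```text
pics
0.1 [211.23508316 534.03896259 230.20228271] [-3.52068938e-04  1.87284250e-01  9.82305184e-01 -1.00579736e-03] 85.25820676042346 -18.700000000000003
```

View pics/top0.png

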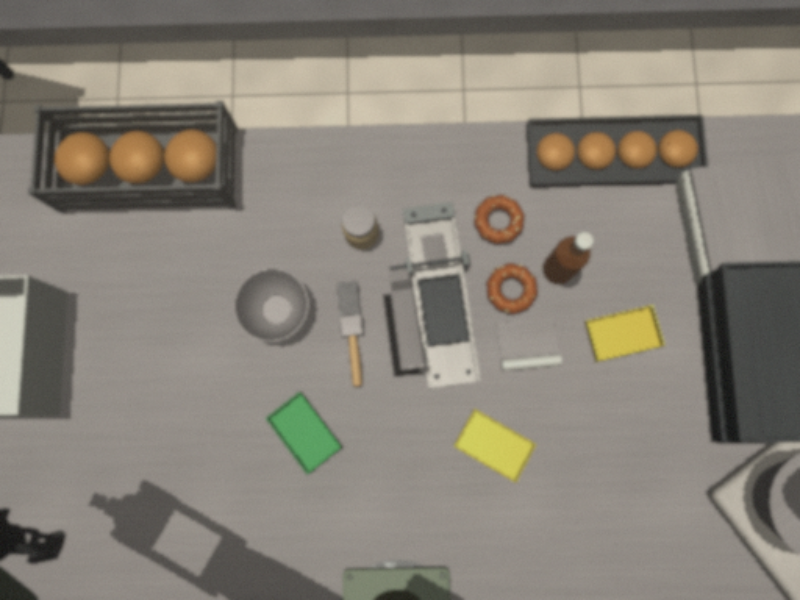

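View pics/side0.png

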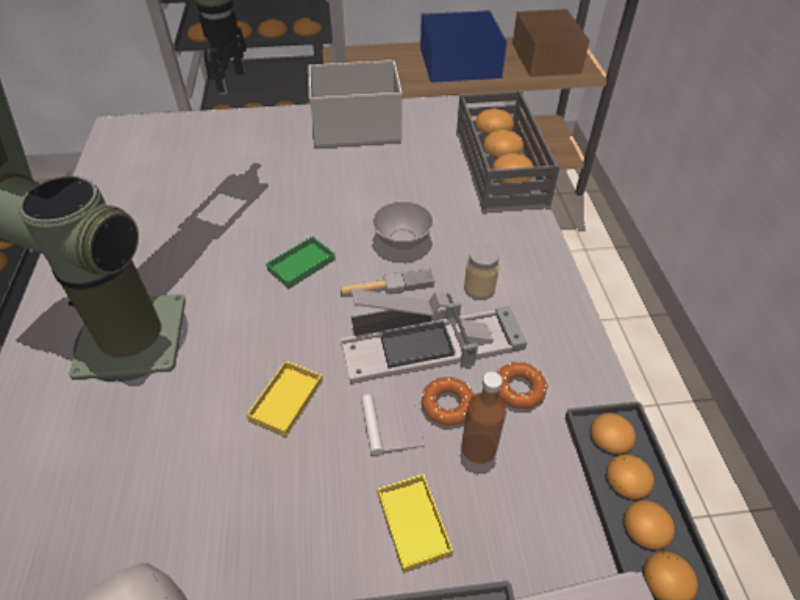

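The top view shows the station with its lane running from (452,383) to the grey stop at (430,213), the hinge shaft at about (430,265) and the dark steel tray in the lane at (442,310). Lookalikes are green (305,432), yellow (495,445) and yellow (625,333). I choose the dark tray in the lane. Next is a rough pose, then a close wrist view.

```bash
cat >h.py <<'E'
import numpy as np
from scipy.spatial.transform import Rotation as R
def q2R(q): return R.from_quat(np.roll(q,-1)).as_matrix()
def ray(c,u,v,z,T=None):
    "pixel -> world at plane z. T: camera-to-world"
    T=np.linalg.inv(c["extrinsics"]) if T is None else T
    d=T[:3,:3]@np.linalg.inv(c["intrinsics"])@[u,v,1]
    return T[:3,3]+d*(z-T[2,3])/d[2]
def wristT(o,c):
    T=np.eye(4);T[:3,:3]=q2R(o["eef_rot"]);T[:3,3]=o["tcp_pos"];return T@c["hand_eye"]
def down(yaw): # tool z down, tool y axis at world angle yaw
    y=np.array([np.cos(yaw),np.sin(yaw),0]);z=np.array([0,0,-1.]);x=np.cross(y,z)
    return np.roll(R.from_matrix(np.c_[x,y,z]).as_quat(),1)
E
python3 - <<'E'
import pickle; from h import *
c=pickle.load(open("c0.pkl","rb"))["top"]
for n,u,v,z in [("nearL",429,386,6),("nearR",479,381,6),("stopL",405,222,22),("stopR",454,219,22),("trayNL",428,346,26),("trayNR",468,342,26),("trayFL",418,277,26),("trayFR",460,272,26)]:
    print(n,ray(c,u*.64,v*.64,z).round(1))
from cell import manip,cams
print(np.round(np.linalg.inv(c["extrinsics"]),2)); 
w=cams.capture("wrist");print(w["hand_eye"].round(3),w["intrinsics"])
E
```

```text
nearL [421.1 -68.7   6. ]
nearR [ 428.4 -162.9    6. ]
stopL [736.9 -30.7  22. ]
stopR [ 740.6 -125.6   22. ]
trayNL [494.4 -68.4  26. ]
trayNR [ 500.2 -143.3   26. ]
trayFL [626.7 -53.   26. ]
trayFR [ 634.5 -133.1   26. ]
[[-2.00000e-02 -9.90000e-01  1.70000e-01  3.47500e+02]
 [-1.00000e+00  2.00000e-02  1.00000e-02 -3.26900e+01]
 [-1.00000e-02 -1.70000e-01 -9.90000e-01  1.29524e+03]
 [ 0.00000e+00  0.00000e+00  0.00000e+00  1.00000e+00]]
[[ 1.0000e-03 -9.5700e-01 -2.8900e-01  7.1969e+01]
 [ 1.0000e+00  0.0000e+00  1.0000e-03  6.4800e-01]
 [-1.0000e-03 -2.8900e-01  9.5700e-01 -1.4181e+02]
 [ 0.0000e+00  0.0000e+00  0.0000e+00  1.0000e+00]] [[295.01059292   0.         257.08040007]
 [  0.         295.01059292 193.31091846]
 [  0.           0.           1.        ]]
```

```bash
python3 - <<'E'
from cell import manip,cams; from h import *; import cv2,pickle
a=0.11; O=np.array([654,-91.])
e=np.array([np.cos(a),np.sin(a)])
q=down(a+np.pi/2)
p=O-100*e
manip.movep([*p,230],q)
manip.hold(.2)
o=manip.get_obs(); c=cams.capture("wrist"); pickle.dump((o,c),open("w1.pkl","wb"))
print(o["t"],o["tcp_pos"],o["eef_rot"],o["joint_positions"])
im=cv2.resize(c["pixels"],None,fx=2,fy=2,interpolation=cv2.INTER_CUBIC)
im=cv2.rotate(im,cv2.ROTATE_180)
cv2.imwrite("pics/w1.png",im[80:680,120:920])
# offset: full-res pixel u=511-(X+120)/2, v=383-(Y+80)/2
E
```

```text
2.9083 [ 554.7018723  -101.36919216  230.00883759] [ 1.47704311e-05 -5.54886468e-02  9.98459318e-01  2.28364531e-05] [-3.34250094e-01  1.84191570e-01  1.57076204e+00  5.43918753e-05
  1.38662907e+00 -2.01609070e+00]
```

View pics/w1.png

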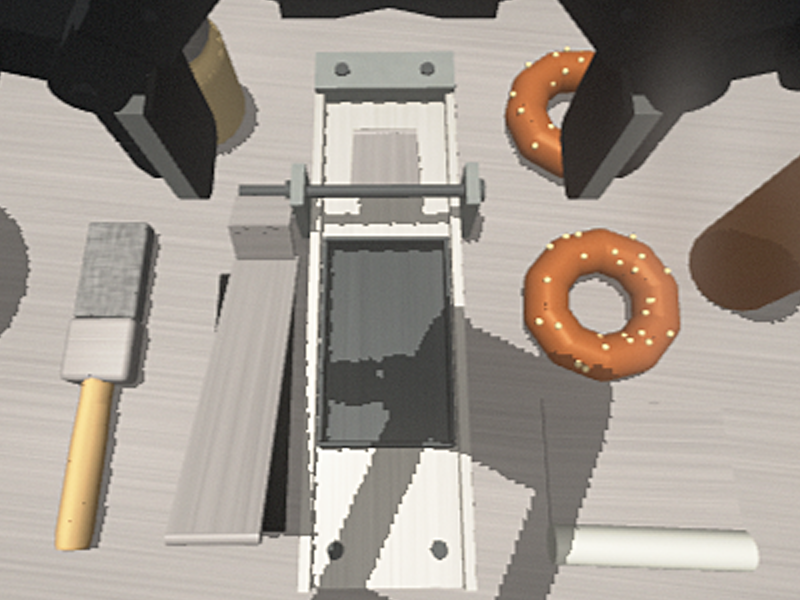

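The wrist view shows the dark tray in the lane with top corners near (322,240) to (455,447). The stop's lane edge runs (316,88) to (455,86), the lever plate's near edge lies at y≈540 from x=165 to 262, and the shaft runs (240,188) to (485,188). This confirms the tray choice.

```bash
python3 - <<'E'
from h import *; import pickle
o,c=pickle.load(open("w1.pkl","rb")); T=wristT(o,c)
def P(X,Y,z): return ray(c,511.-(X+120-.5)/2,383.-(Y+80-.5)/2,z,T)[:2]
pts={"stopL":(316,89,22),"stopR":(455,87,22),"railNL":(300,590,16),"railNR":(476,590,16),"trayNL":(318,446,26),"trayNR":(455,446,26),"trayFL":(322,240,26),"trayFR":(449,238,26),"shaftL":(240,189,42),"shaftC":(388,190,42),"postLtop":(298,166,52),"postRtop":(472,164,52),"levNL":(165,540,104),"levNR":(261,540,104)}
W={k:P(*v) for k,v in pts.items()}
m=lambda a,b:(W[a]+W[b])/2
n=m("railNL","railNR"); f=m("stopL","stopR"); d=f-n; a=np.arctan2(d[1],d[0])
tn=m("trayNL","trayNR"); tf=m("trayFL","trayFR"); dt=tf-tn
tr=np.r_[W["railNL"]-W["railNR"]]
print("lane len",np.hypot(*d),"angle",a,"tray ang",np.arctan2(dt[1],dt[0]),"len",np.hypot(*dt), "rail width",np.hypot(*tr))
e=d/np.hypot(*d); l=np.array([-e[1],e[0]]); O=f-90*e
print("O",O)
for k,w in W.items(): print(k,w.round(1),"station",((w-O)@e).round(1),((w-O)@l).round(1))
E
```

```text
lane len 318.26869714255366 angle 0.1172747738543012 tray ang 0.11746917981835166 len 127.17228474806862 rail width 96.52819483941708
O [651.73011004 -88.93701885]
stopL [734.9 -30.5] station 89.5 48.3
stopR [ 747.3 -126.3] station 90.5 -48.3
railNL [419.6 -67.7] station -228.0 48.3
railNR [ 430.4 -163.6] station -228.5 -48.3
trayNL [496.4 -67.5] station -151.8 39.5
trayNR [ 505.1 -145.1] station -152.2 -38.6
trayFL [621.9 -51.6] station -25.3 40.6
trayFR [ 632.1 -131.2] station -24.4 -39.7
shaftL [643.5   1.1] station 2.4 90.4
shaftC [653.  -90.1] station 1.2 -1.3
postLtop [657.9 -34.5] station 12.5 53.4
postRtop [ 671.  -139.5] station 13.2 -52.5
levNL [448.  -18.4] station -194.1 93.9
levNR [452.5 -58.7] station -194.3 53.3
```

```bash
cat >>h.py <<'E'
A=0.117; O=np.array([651.6,-89.]); E_=np.array([np.cos(A),np.sin(A)]); L_=np.array([-E_[1],E_[0]]); Q=down(A+np.pi/2)
def S(x,y,z): return [*(O+x*E_+y*L_),z]
E
python3 - <<'E'
from cell import manip,cams; from h import *
manip.set_gripper(62)
manip.movep(S(-280,60,120),Q)
manip.move_straight(S(-280,60,25),speed=120)
r=manip.move_straight(S(-280,60,-15),speed=25,contact_N=4)
o=manip.get_obs(); print(r,o["t"],o["tcp_pos"],o["finger_gap"],o["contact_force"])
manip.move_straight(S(-280,60,60),speed=150)
E
```

```text
True 6.2917 [366.35867436 -62.06298077  -5.56602263] 61.99269133522746 [-1.6141403   0.70532524  6.81738002]
```

```bash
python3 - <<'E'
from cell import manip,cams; from h import *; import cv2
def st(n):
    o=manip.get_obs(); d=np.array(o["tcp_pos"][:2])-O
    print(n,round(o["t"],2),"sx %.1f sy %.1f z %.1f"%(d@E_,d@L_,o["tcp_pos"][2]),np.round(o["contact_force"],1),np.round(o["ft_torque"],2))
manip.move_straight(S(-280,60,150),speed=200)
manip.move_straight(S(-170,30,150),speed=150); st("above")
manip.move_straight(S(-170,30,60),speed=100); st("60")
manip.move_straight(S(-170,30,8.4),speed=60); manip.hold(.2); st("down")
manip.move_straight(S(-158,30,8.4),speed=25); st("-158")
c=cams.capture("wrist")
im=cv2.rotate(cv2.resize(c["pixels"],None,fx=1.5,fy=1.5),cv2.ROTATE_180); cv2.imwrite("pics/w2.png",im)
c=cams.capture("side"); cv2.imwrite("pics/s2.png",cv2.resize(c["pixels"][170:270,190:360],(800,470),interpolation=cv2.INTER_CUBIC))
E
```

```text
above 8.39 sx -171.2 sy 30.5 z 149.0 [ 0.6 -0.2  0.1] [0.03 0.02 0.02]
60 9.44 sx -169.4 sy 29.8 z 60.7 [-1.   0.2  1.7] [ 0.11  0.09 -0.02]
down 10.65 sx -170.3 sy 30.2 z 8.5 [-1.1  0.9  2.3] [ 0.12  0.09 -0.01]
-158 11.28 sx -159.1 sy 30.2 z 8.1 [-5.5 -1.9  4.1] [-0.17  0.74 -0.09]
```

View pics/w2.png

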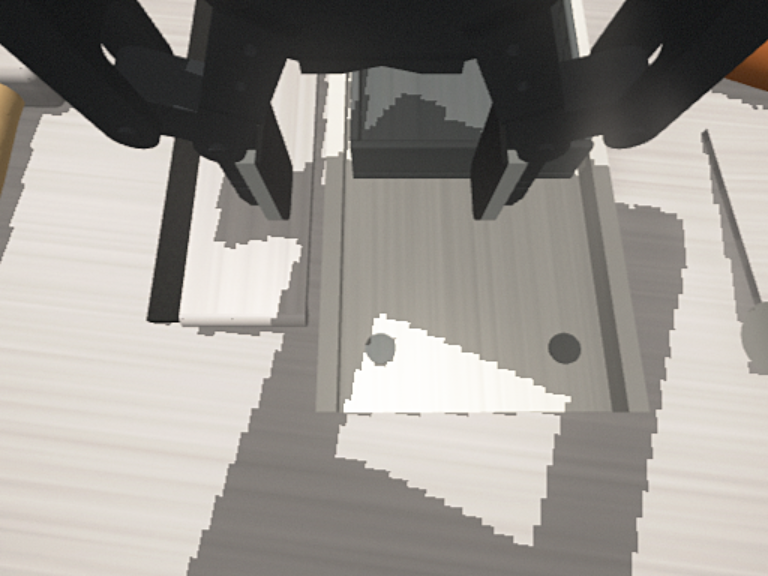

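View pics/s2.png

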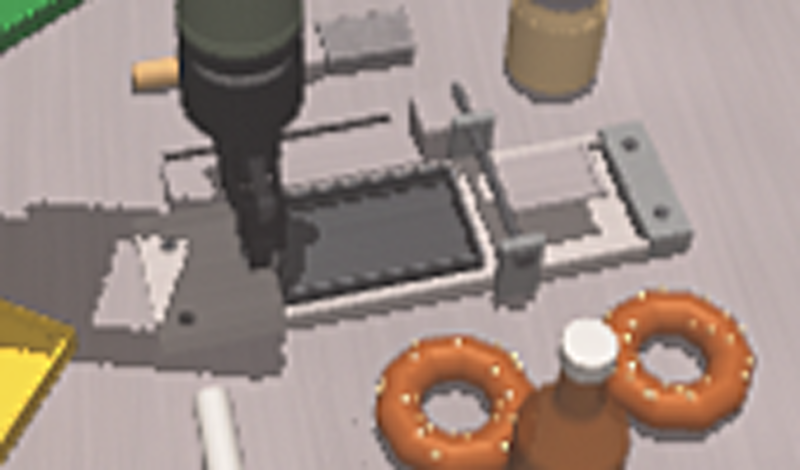

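The lever is held level with the left fingertip on it at (265,215), the flap is raised, and the right fingertip at (495,215) is behind the tray. Now I push.

```bash
python3 - <<'E'
from cell import manip,cams; from h import *; import cv2
def st(n):
    o=manip.get_obs(); d=np.array(o["tcp_pos"][:2])-O
    print(n,round(o["t"],2),"sx %.1f sy %.1f z %.1f"%(d@E_,d@L_,o["tcp_pos"][2]),np.round(o["contact_force"],1),np.round(o["ft_torque"],2))
for x in (-110,-80,-60):
    manip.move_straight(S(x,30,8.4),speed=35); st(x)
r=manip.move_straight(S(-45,30,8.4),speed=12,contact_N=7); st(r)
c=cams.capture("wrist")
cv2.imwrite("pics/w3.png",cv2.rotate(cv2.resize(c["pixels"],None,fx=1.5,fy=1.5),cv2.ROTATE_180))
c=cams.capture("side"); cv2.imwrite("pics/s3.png",cv2.resize(c["pixels"][170:270,190:360],(800,470),interpolation=cv2.INTER_CUBIC))
E
```

```text
-110 12.91 sx -111.7 sy 30.2 z 8.1 [-6.4 -0.6  5.6] [-0.22  1.01 -0.12]
-80 13.92 sx -81.3 sy 30.2 z 8.0 [-5.  -0.4  5.1] [-0.11  0.84 -0.02]
-60 14.64 sx -60.9 sy 30.2 z 8.1 [-5.5 -1.2  4.3] [0.05 0.83 0.05]
True 15.48 sx -52.5 sy 30.2 z 8.2 [-1.3 -0.3  5.4] [0.13 0.23 0.04]
```

View pics/s3.png

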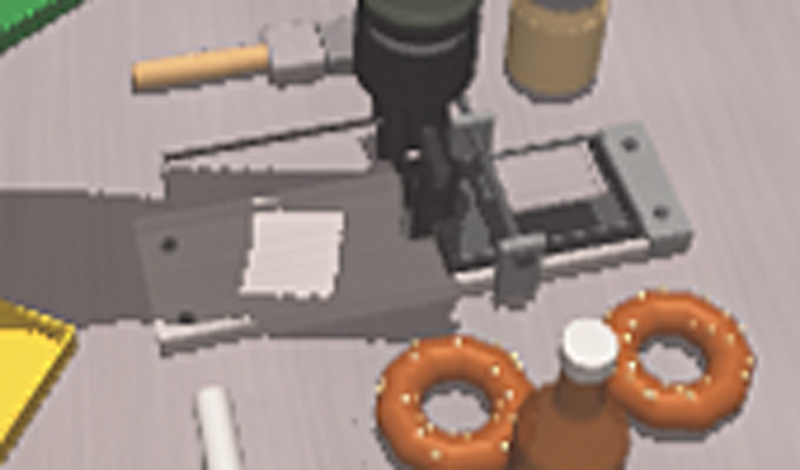

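The tray's front wall appears against the stop at about (640,235). I'll do one firmer confirming push, then back off and release.

```bash
python3 - <<'E'
from cell import manip,cams; from h import *; import cv2,pickle
def st(n):
    o=manip.get_obs(); d=np.array(o["tcp_pos"][:2])-O
    print(n,round(o["t"],2),"sx %.1f sy %.1f z %.1f"%(d@E_,d@L_,o["tcp_pos"][2]),np.round(o["contact_force"],1))
r=manip.move_straight(S(-46,30,8.4),speed=12,contact_N=15); st(r)
manip.move_straight(S(-58,30,8.4),speed=30); st("back")
manip.move_straight(S(-58,30,60),speed=40); st("up")
manip.move_straight(S(-58,30,150),speed=120)
manip.move_straight(S(-100,0,230),speed=150)
manip.hold(.2); st("end")
o=manip.get_obs(); c=cams.capture("wrist"); pickle.dump((o,c),open("w4.pkl","wb"))
im=cv2.rotate(cv2.resize(c["pixels"],None,fx=2,fy=2,interpolation=cv2.INTER_CUBIC),cv2.ROTATE_180)
cv2.imwrite("pics/w4.png",im[80:680,120:920])
E
```

```text
True 16.08 sx -52.7 sy 30.3 z 8.4 [-0.9 -0.6  4.7]
back 16.35 sx -54.0 sy 30.0 z 10.6 [1.6 2.4 6.5]
up 17.79 sx -58.3 sy 30.1 z 59.6 [-0.3  0.3  0.2]
end 19.68 sx -100.4 sy 0.6 z 228.6 [-0.2 -0.7  0.5]
```

View pics/w4.png

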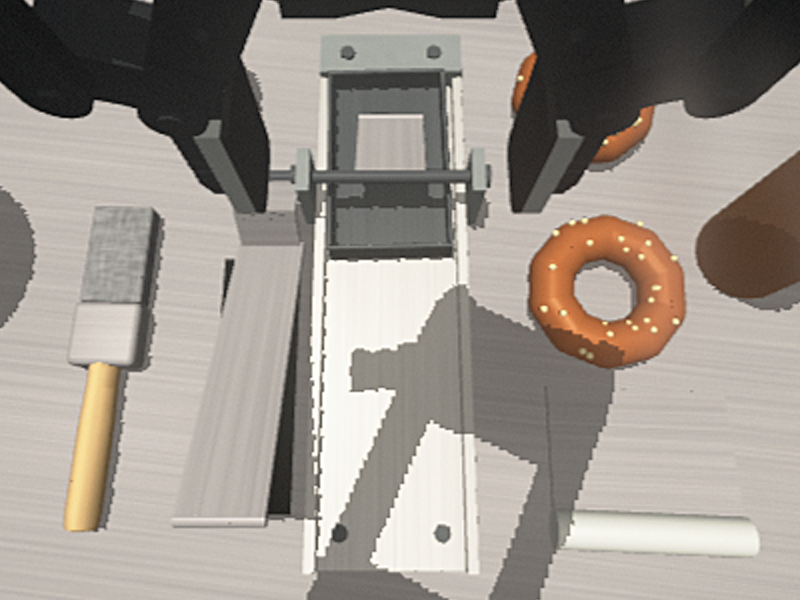

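The tray's front wall meets the stop at y≈72, its rear edge is at y≈246, the lever is back up, and the flap is down inside the tray (its edge at y≈115). I'll check the rear edge numerically and hand in if it's right.

```bash
python3 - <<'E'
from cell import manip; from h import *; import pickle
o,c=pickle.load(open("w4.pkl","rb")); T=wristT(o,c)
def P(X,Y,z):
    d=ray(c,511.-(X+120-.5)/2,383.-(Y+80-.5)/2,z,T)[:2]-O; return d@E_,d@L_
r=(P(327,247,26)[0]+P(453,246,26)[0])/2; s=(P(321,73,22)[0]+P(461,71,22)[0])/2
print("rear",r,"stop",s)
if s-r>124: print(manip.sign_off())
E
```

```text
rear -39.15359700533568 stop 90.00999261495
the job is handed in; nothing more can be done
None
```

I handed the job in at about 20 s of the 38 s allowed. The tray is home: its rear edge measured x = -39 mm (-40 is home), the flap is down inside it, and the bystanders in the last wrist view had not visibly moved.

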